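# Close the paint box: leaf down, then lid

## Task

Close up the wooden paint box: with the fingertips, push the upright palette leaf down until it lies flat inside the box, and only then swing the open lid over and press it fully shut, without slamming it or forcing either of them. There is nothing to pick up: leave the eraser inside the box and all the other things on the desk where they are.

Things in the scene. Friction and masses are not known exactly. Their poses are not given: they have to be found in the camera images.
- paintbox: open wooden paint box, fixed to the desk: 220 mm along its x, 170 mm along its y, 70 mm high, walls 8 mm, a row of low paint pans on its floor. Origin: centre of its underside; z up; the lid is hinged on its +y long side, the leaf along the inside of its -y long side; both hinge lines run along its x
- leaf_hinge (a point): middle of the leaf's hinge line, fixed in the box, 69 mm from the box's origin towards -y and 50 mm up; its axes are the box's axes
- leaf (a joint): the palette leaf, a plywood flap inside the box, 180 mm along the hinge, 125 mm from hinge to free edge, 6 mm thick. 0 rad = folded down flat inside the box (it then reaches from the hinge towards the box's +y, its upper face 56 mm above the desk, 14 mm below the box's rim); 1.57 = upright, its outer face towards the box's -y. Starts at 1.4 to 1.75 and stops at 1.85. The hinge is stiff: the leaf stays wherever it is left, and folds with about 1 N at its free edge
- leaf_edge (a point): middle of the leaf's free edge, on its outer face (the face that is on top when it is folded)
- lid_hinge (a point): middle of the lid's hinge line, fixed in the box, 85 mm from the box's origin towards +y and 70.5 mm up; its axes are the box's axes
- lid (a joint): the lid, a wooden board 220 mm along the hinge, 170 mm from hinge to free edge, 10 mm thick. 0 rad = shut, lying on the rim (its top 80.5 mm above the desk); 1.57 = upright, its outer face towards the box's +y. Starts open at 1.6 to 1.85 and stops at 1.95. The hinge is stiff: the lid stays at whatever angle it is left, does not fall, and takes about 2 to 4 N near its free edge to swing; it cannot pass through the leaf
- lid_edge (a point): middle of the lid's free edge, on its outer face (the face that is on top when it is shut)
- eraser: a loose white block eraser, 45 x 20 x 12 mm, lying on the floor of the paint box under where the leaf folds; leave it there. Origin: centre of its underside
- brush_jar: a loose glass jar, 76 mm across and 90 mm high, with brushes standing in it up to 205 mm; beyond the box. Origin: centre of its underside
- ink_bottle: a small loose jar of ink, 48 mm across, 65 mm high, beyond the box. Origin: centre of its underside
- water_cup: a loose white cup, 72 mm across, 85 mm high, to the right of the box. Origin: centre of its underside
- tape_roll: a loose roll of tape lying flat, 72 mm across, 22 mm high, on the robot's side of the box. Origin: centre of its underside
- paint_tin: a loose tin, 68 mm across, 75 mm high, to the left of the box. Origin: centre of its underside
- varnish: a loose amber bottle, 56 mm across, 120 mm high, beyond the box's right-hand corner. Origin: centre of its underside

How it is judged (in metres and radians):
On the way, in this order (a step that is already met when the one before it is completed fails the run):
1. the leaf lies flat in the box (within 0.08 rad) while the lid still stands open (value of joint leaf below 0.08 rad and value of joint lid above 1.2 rad), for 0.2 s.
2. the lid is shut (within 0.04 rad) over the flat leaf (value of joint leaf below 0.08 rad and value of joint lid below 0.04 rad), for 0.2 s.
At the end, for the whole second after the job is handed in: the leaf is folded flat (joint below 0.08 rad), the lid is shut over it (joint below 0.04 rad), and both are at rest (all of step 2 and velocity of joint leaf between -0.05 and 0.05 rad/s and velocity of joint lid between -0.05 and 0.05 rad/s); the robot touches nothing.
It fails at once if the lid is brought down (below 0.6 rad) while the leaf still stands up (above 0.3 rad) (value of joint lid below 0.6 rad and value of joint leaf above 0.3 rad).
It fails at once if the lid is slammed (closing faster than 3 rad/s) (velocity of joint lid below -3 rad/s).
It fails at once if the leaf or the lid is forced (more than 80 N from the fingers) (contact force between the fingers and leaf_c0 above 80 N or contact force between the fingers and lid_c0 above 80 N).
It fails at once if one of the loose things is lifted, carried or pushed (more than 25 mm from its place) (distance of any of eraser, brush_jar, ink_bottle, water_cup, tape_roll, paint_tin, varnish from where it was at the start of the episode above 0.025 m).
It also fails if it takes over 51 s, if anything falls off the work surface, if the arm or the gripper's body presses on something with over 40 N, if the wrist force passes 120 N, or if a joint passes its speed limit or range.

## Robot

A 7-joint arm with a two-finger parallel gripper is mounted at the origin on the work surface. World frame = base frame: x ahead of the robot, y to its left, z up, the work surface at z = 0. Lengths are in mm, angles in rad, forces in N, time in s.
With the tool pointing down it reaches from about 425 to 925 mm from the base axis. Payload 6.8 kg.
Tool frame: the origin (TCP) lies midway between the tips of the shut fingers; the grasp point (between the pads) lies 19 mm behind it; z points along the fingers, y is the line along which they close (so a half turn about z gives the same grasp; the last joint's range is limited). The gripper opens to 85 mm and grips with 20 to 120 N. Pads are 22 mm wide; open, the fingers measure 114 mm over their backs; the gripper's body (76 mm by 85 mm) begins 54 mm behind the grasp point. The pads swing forward as they close: fully open they stand 13 mm farther back than shut.
Start: joints at [-1.227, 0.477, 0.022, 1.555, -0.011, 1.109, -0.083], TCP at [294.694, 607.291, 231.308] pointing down, gripper open.
Joint ranges: [-2.96, 2.96], [-0.34, 2.1], [-1.41, 1.46], [0.24, 2.44], [-1.37, 4.51], [0.17, 1.92], [-2.96, 2.96]. Speed limits (rad/s): [2.39, 2.39, 3.14, 3.14, 3.14, 3.14, 3.14].

## Interface

Orientations are given as a unit quaternion [x, y, z, w].
In Python, from plant import status, grab_frame, camera_params, job gives the robot as it stands.
- The arm moves only by the tool move_arm, never from a script. Its argument "targets" is one flat list of numbers, 6 for each row, row after row: the shift along the tool's x, y, z scaled (see below), then the turn, a rotation vector about the tool's x, y, z scaled (see below). A call has 1 to 10 rows; each row is the pose to reach, as a shift and turn from the pose commanded when the call began, along the tool's axes at that moment; what a row does not reach only later rows make up. The controller multiplies each number of a shift by 600 mm and each number of a turn by 90 degrees. A row lasts 1/12 s, in which the tool goes at most 41.7 mm and 7.16 degrees, less where a joint would pass 70% of its speed; a pose out of reach is approached as far as the arm can. A call with a number of a shift or a turn outside -1 to 1 is refused whole. A call with a gripper value outside its range is refused whole. "claw" is the opening, from 0 (shut) to 1 (fully open), set as the call begins (left out, the last holds). The fingers move at their own pace and stop on an object; "grip_force" is the grip in N (left out, the last holds). Time passes only in rows, so rows that repeat a pose let the fingers close. It gives the time, the measured TCP pose, the force, the opening and the grip force at its end, in the units of the state.
- status.read_state(): the state, without advancing time (a new reading comes with each control period).
- grab_frame(name): name is "scene" or "side" or "wrist"; returns the picture (480x640x3 uint8, red, green, blue); there is no depth.
- camera_params(name): a dict with "fovy" (degrees; the focal length in pixels is half the picture's height over the tangent of half this angle, whatever the lens; pixels are square), "cx", "cy" (the principal point, pixels), "R" (3x3) and "t" (3): a world point X has camera coordinates R X + t; the wrist camera has in their place "T_tool_cam" (4x4, takes a point from camera to tool coordinates, whose origin is the TCP and whose axes are the flange's). Camera axes: x right, y down, z forward; pixel columns grow to the right and rows downward; lengths in mm; the calibration is good to about 2 mm. A picture is of the moment at which its call begins: read the wrist's pose just before it. camera_params takes no time and is no camera call.
- job.sign_off(): hands the job in; it is judged then, once.
The state is a dict: "t": time; "joint_positions": joint angles; "joint_velocities": joint speeds; "joint_efforts": joint torques, N m; "ee_pos": TCP position; "orientation": TCP orientation; "contact_force": force on the tool from outside, world axes, zero at the start; "ft_torque": the same for the moment, N m; "finger_gap": finger opening in mm; "gripper_force": force on a finger pad.
Only numpy, scipy, OpenCV 4.12 (cv2) and the standard library are available. Lean on these libraries where they do the work, as an engineer would, in place of code of your own. Each camera call takes 0.05 s, during which the arm holds its last target. There are 200 camera calls.

## Working session

There is one attempt and no reset: what is moved stays moved. The work goes in short steps, Python scripts to look and compute and a tool call to move; the robot and the scene stay as the last step left them, time stands still between calls to the robot, and variables do not carry over. Pictures are saved under pics/ and viewed, at most 10 in all, crops included, and the job is handed in when it is done.

Besides the shell and the picture viewer there is one more tool, called after "Request:" by a JSON object that holds its "api" and its "payload". move_arm: Moves the arm, as the interface text tells. Its arguments: {"type":"object","properties":{"targets":{"type":"array"},"claw":{"type":"number"},"grip_force":{"type":"number"}},"required":["targets"]}

```bash
mkdir -p pics; python3 - <<'E'
from plant import status, grab_frame, camera_params
import cv2
s=status.read_state();print(s)
for n in("scene","side"):
    cv2.imwrite(f"pics/{n}0.png",grab_frame(n)[:,:,::-1]);print(n,camera_params(n))
print(camera_params("wrist"))
E
```

```text
{'t': 0.0, 'joint_positions': array([-1.22709294,  0.47779449,  0.02233523,  1.55650986, -0.01147758,
        1.10930073, -0.08308128]), 'joint_velocities': array([-0.00098244, -0.00018413,  0.00105582,  0.00070343,  0.00157052,
       -0.00125587, -0.00086269]), 'joint_efforts': array([ 7.08012431e-04, -5.96465635e+01,  1.60831869e+00, -2.81184286e+01,
        1.25684054e-02,  9.32497031e-03,  3.00038948e-06]), 'ee_pos': array([294.44462286, 606.70066863, 230.30474324]), 'orientation': array([ 2.23958956e-01,  9.74598121e-01, -9.32695833e-04, -1.32900965e-04]), 'contact_force': array([-0.3088881 ,  0.86134179,  0.07415976]), 'ft_torque': array([-0.00036589,  0.03495339,  0.00369174]), 'gripper_force': 0.0, 'finger_gap': 85.28101729299777}
scene {'fovy': 46.07878443838701, 'cx': 319.86367663092517, 'cy': 237.94898343317956, 'R': array([[-0.82875399,  0.55958111, -0.00598328],
       [ 0.44177965,  0.64764923, -0.6207908 ],
       [-0.34350774, -0.51712614, -0.78395343]]), 't': array([ 463.78447345, -243.2614139 , 1486.86069895])}
side {'fovy': 45.902570835136856, 'cx': 313.07546845467937, 'cy': 238.94010009347497, 'R': array([[ 0.91034458, -0.41382067,  0.00501876],
       [-0.3095694 , -0.68895534, -0.65536808],
       [ 0.27466256,  0.59505713, -0.75529298]]), 't': array([-521.21851478,  261.02005128,  989.36014207])}
{'fovy': 70.1492582204208, 'cx': 315.2259531839127, 'cy': 234.15158753778655, 'T_tool_cam': array([[-1.82899753e-04, -9.56907143e-01, -2.90394020e-01,
         7.32852187e+01],
       [ 9.99999884e-01, -3.04427939e-04,  3.73318766e-04,
         1.68970625e-01],
       [-4.45635447e-04, -2.90393918e-01,  9.56907087e-01,
        -1.42942590e+02],
       [ 0.00000000e+00,  0.00000000e+00,  0.00000000e+00,
         1.00000000e+00]])}
```

View pics/scene0.png

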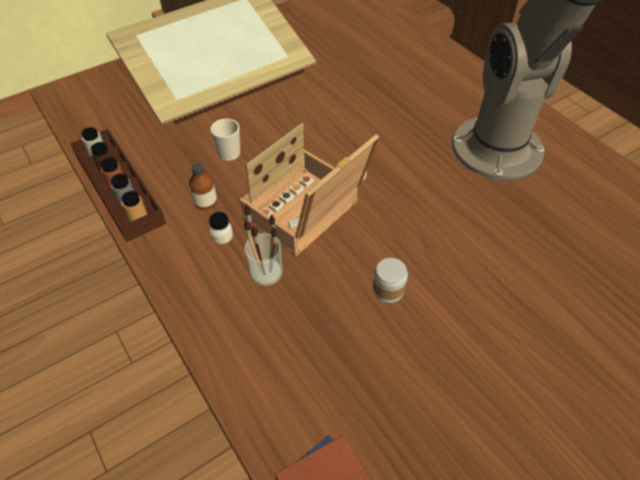

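View pics/side0.png

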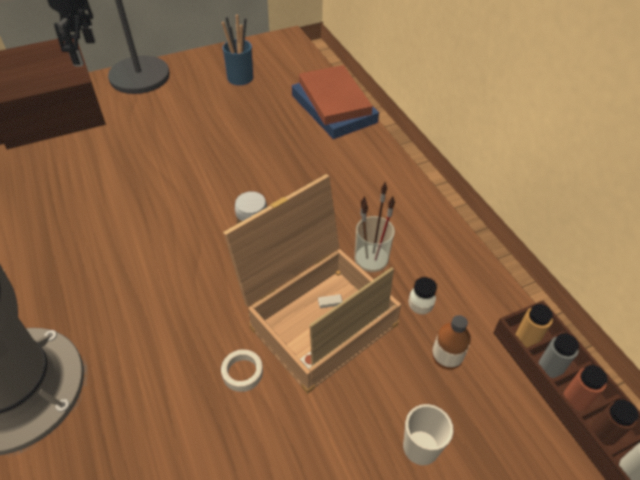

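The box's x axis runs roughly along world +x. The lid is on the left (+y) and the leaf on the right. In the side view the rim corners are near (251,312), (305,365), (399,300) and (342,255). I'll zoom in to get exact corners.

```bash
python3 - <<'E'
import cv2
a=cv2.imread("pics/side0.png")[165:390,210:420];b=cv2.imread("pics/scene0.png")[115:265,230:390]
cv2.imwrite("pics/side_z.png",cv2.resize(a,None,fx=2.6,fy=2.6,interpolation=cv2.INTER_CUBIC))
cv2.imwrite("pics/scene_z.png",cv2.resize(b,None,fx=4,fy=4,interpolation=cv2.INTER_CUBIC))
E
```

```text
(no output)
```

View pics/side_z.png

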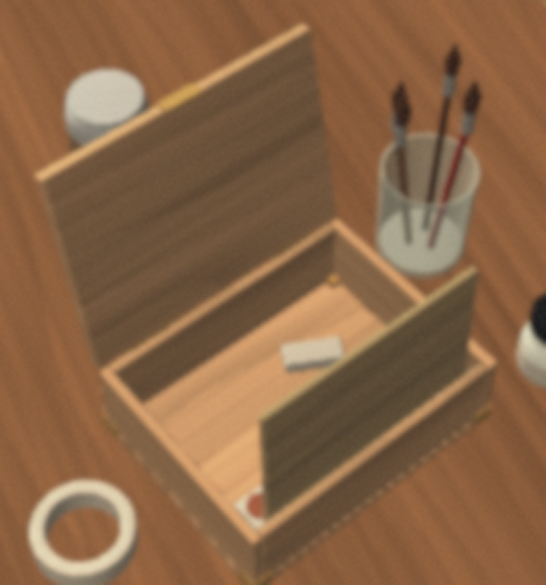

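View pics/scene_z.png

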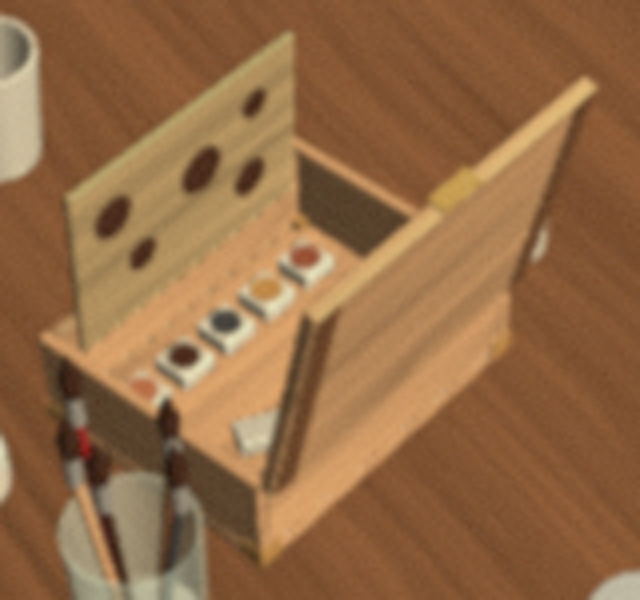

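The zoomed views give clean corners for the box, leaf and lid. For example, the leaf's free edge in the side crop runs (264,424)–(476,272) and the lid's runs (45,183)–(311,32). I'll fit the pose from these.

```bash
cat > fit.py <<'E'
import numpy as np
from plant import camera_params
from scipy.optimize import least_squares
C={n:camera_params(n) for n in("scene","side")}
def proj(n,X):
    c=C[n];p=c["R"]@X+c["t"];f=240/np.tan(np.radians(c["fovy"]/2));return np.array([c["cx"]+f*p[0]/p[2],c["cy"]+f*p[1]/p[2]])
def flap(y0,z0,th,L,off,x): # outer offset: direction rotated
    return np.array([x,y0,z0])+L*np.array([0,-np.cos(th),np.sin(th)])+off*np.array([0,np.sin(th),np.cos(th)])
def leafp(th,L,off,x): 
    p=flap(0,0,th,L,off,x); return np.array([x,-69-p[1],50+p[2]])
def lidp(th,L,off,x): return flap(85,70.5,th,L,off,x)
def world(q,p):
    c,s=np.cos(q[2]),np.sin(q[2]);return np.array([q[0]+c*p[0]-s*p[1],q[1]+s*p[0]+c*p[1],p[2]])
S=lambda u,v:("side",u/2.6+210-.3,v/2.6+165-.3)
Z=lambda u,v:("scene",u/4+230-.4,v/4+115-.4)
B=lambda x,y,z:(lambda q:np.array([x,y,z]))
LF=lambda x,o:(lambda q:leafp(q[3],125,o,x))
LD=lambda x,o:(lambda q:lidp(q[4],170,o,x))
D=[(S(257,543),B(-110,-85,70)),(S(494,362),B(110,-85,70)),(S(102,374),B(-110,85,70)),(S(490,408),B(110,-85,0)),(S(262,582),B(-110,-85,0)),
(S(264,424),LF(-90,6)),(S(476,272),LF(90,6)),(S(45,183),LD(-110,0)),(S(311,32),LD(110,0)),(S(38,177),LD(-110,10)),
(Z(67,197),LF(90,0)),(Z(293,33),LF(-90,6)),(Z(42,338),B(110,-85,70)),(Z(266,562),B(110,85,0)),(Z(508,350),B(-110,85,0)),
(Z(325,320),LD(110,10)),(Z(305,310),LD(110,0)),(Z(597,88),LD(-110,10))]
r=lambda q:np.concatenate([proj(o[0],world(q,f(q)))-o[1:] for o,f in D])
def unproj(n,u,v,z):
    c=C[n];f=240/np.tan(np.radians(c["fovy"]/2));d=c["R"].T@np.array([(u-c["cx"])/f,(v-c["cy"])/f,1]);o=-c["R"].T@c["t"];return o+d*(z-o[2])/d[2]
if __name__=="__main__":
    s=least_squares(r,[600,0,.2,1.57,1.7],loss="soft_l1");q=s.x
    print(q.round(3));print(r(q).reshape(-1,2).round(1).tolist())
    print("leaf edge",world(q,leafp(q[3],125,6,0)),"lid edge",world(q,lidp(q[4],170,10,0)))
    for k,a in dict(tape=(*S(83,530),11),jar=(*S(420,245),3),tin=("scene",390,293,10),ink=("scene",221,238,5),cup=("scene",230,155,5),varn=("scene",204,203,5)).items(): print(k,unproj(*a).round(0))
E
python3 fit.py
```

```text
[ 5.47216e+02 -1.06164e+02  2.79000e-01  1.52000e+00  1.79300e+00]
[[0.0, -0.2], [1.6, -2.0], [-1.3, -1.0], [-1.4, 1.3], [-1.9, 3.9], [0.4, -2.1], [0.8, -3.0], [-1.6, -0.6], [-1.4, -2.5], [-2.2, -0.9], [0.1, 0.7], [-2.7, -2.3], [-1.9, -0.8], [-0.6, 0.1], [-1.1, -2.8], [-1.6, -0.6], [-0.5, -1.3], [-0.3, -2.7]]
leaf edge [ 566.09499253 -172.16434617  175.14342078] lid edge [510.84120861  20.9991861  234.10375247]
tape [ 373. -133.   11.]
jar [705.  -1.   3.]
tin [522. 209.  10.]
ink [ 746. -128.    5.]
cup [ 598. -360.    5.]
varn [ 730. -247.    5.]
```

Request:
{"api": "move_arm", "payload": {"targets": [-0.47, -0.415, -0.165, 0, 0, 0.767, -0.47, -0.415, -0.165, 0, 0, 0.767, -0.47, -0.415, -0.165, 0, 0, 0.767, -0.47, -0.415, -0.165, 0, 0, 0.767, -0.47, -0.415, -0.165, 0, 0, 0.767, -0.47, -0.415, -0.165, 0, 0, 0.767, -0.47, -0.415, -0.165, 0, 0, 0.767, -0.47, -0.415, -0.165, 0, 0, 0.767, -0.47, -0.415, -0.165, 0, 0, 0.767, -0.47, -0.415, -0.165, 0, 0, 0.767], "claw": 0}}

```text
t: 0.93
ee_pos: [442.6, 253.7, 331.9]
orientation: [0.742, 0.671, 0.001, 0.001]
contact_force: [0.2, -0.8, -0.5]
finger_gap: 0.1
gripper_force: 0.0
```

```bash
cat > h.py <<'E'
import numpy as np,sys
from scipy.spatial.transform import Rotation as R
from plant import status
Q=[547.2,-106.2,.279]
def boxpos(s):
    d=s["ee_pos"][:2]-Q[:2];c,n=np.cos(Q[2]),np.sin(Q[2]);return np.array([c*d[0]+n*d[1],-n*d[0]+c*d[1],s["ee_pos"][2]])
def go(b):  # numbers to reach box-frame TCP b with tool x = box x, pointing down
    s=status.read_state();r=R.from_quat(s["orientation"]);c,n=np.cos(Q[2]),np.sin(Q[2])
    w=np.array([Q[0]+c*b[0]-n*b[1],Q[1]+n*b[0]+c*b[1],b[2]])
    tgt=R.from_matrix(np.array([[c,n,0],[n,-c,0],[0,0,-1]]))
    print("t",s["t"],"box",boxpos(s).round(1),"F",s["contact_force"].round(1))
    print("shift",(r.inv().apply(w-s["ee_pos"])/600).round(4),"turn",((r.inv()*tgt).as_rotvec()/(np.pi/2)).round(4))
if __name__=="__main__": go([float(a) for a in sys.argv[1:4]])
E
python3 h.py 0 -115 300
```

```text
t 0.9333 box [ -1.5 374.8 331.9] F [ 0.2 -0.8 -0.5]
shift [-0.7574  0.3043  0.0538] turn [ 0.0012 -0.0009  0.7586]
```

Request:
{"api": "move_arm", "payload": {"targets": [-0.757, 0.304, 0.054, 0.001, -0.001, 0.759, -0.757, 0.304, 0.054, 0.001, -0.001, 0.759, -0.757, 0.304, 0.054, 0.001, -0.001, 0.759, -0.757, 0.304, 0.054, 0.001, -0.001, 0.759, -0.757, 0.304, 0.054, 0.001, -0.001, 0.759, -0.757, 0.304, 0.054, 0.001, -0.001, 0.759, -0.757, 0.304, 0.054, 0.001, -0.001, 0.759, -0.757, 0.304, 0.054, 0.001, -0.001, 0.759, -0.757, 0.304, 0.054, 0.001, -0.001, 0.759, -0.757, 0.304, 0.054, 0.001, -0.001, 0.759]}}

```text
t: 1.77
ee_pos: [561.0, -139.2, 302.5]
orientation: [0.99, 0.143, -0.001, -0.0]
contact_force: [-0.5, -0.0, -0.7]
finger_gap: 0.0
gripper_force: 0.0
```

```bash
python3 h.py 0 -120 300
```

```text
t 1.7667 box [  4.2 -35.6 302.5] F [-0.5 -0.  -0.7]
shift [-0.0081  0.1407  0.0041] turn [-0.0005  0.0013  0.0051]
```

Request:
{"api": "move_arm", "payload": {"targets": [-0.008, 0.07, 0, 0, 0, 0.005, -0.008, 0.141, 0, 0, 0, 0.005, -0.008, 0.141, 0, 0, 0, 0.005, -0.008, 0.141, 0.04, 0, 0, 0.005, -0.008, 0.141, 0.09, 0, 0, 0.005, -0.008, 0.141, 0.14, 0, 0, 0.005, -0.008, 0.141, 0.19, 0, 0, 0.005, -0.008, 0.141, 0.23, 0, 0, 0.005, -0.008, 0.141, 0.262, 0, 0, 0.005, -0.008, 0.141, 0.262, 0, 0, 0.005]}}

```text
t: 2.6
ee_pos: [577.7, -218.3, 141.2]
orientation: [0.99, 0.142, -0.005, -0.002]
contact_force: [-0.0, -0.2, -0.3]
finger_gap: -0.1
gripper_force: 0.0
```

```bash
python3 h.py 0 -95 145; python3 - <<'E'
from plant import grab_frame
import cv2
a=grab_frame("side")[165:390,210:420,::-1]
cv2.imwrite("pics/s2.png",cv2.resize(a,None,fx=2.6,fy=2.6))
E
```

```text
t 2.6 box [  -1.5 -116.2  141.2] F [-0.  -0.2 -0.3]
shift [ 0.0027 -0.0354 -0.0063] turn [-0.0028  0.0056  0.004 ]
```

View pics/s2.png

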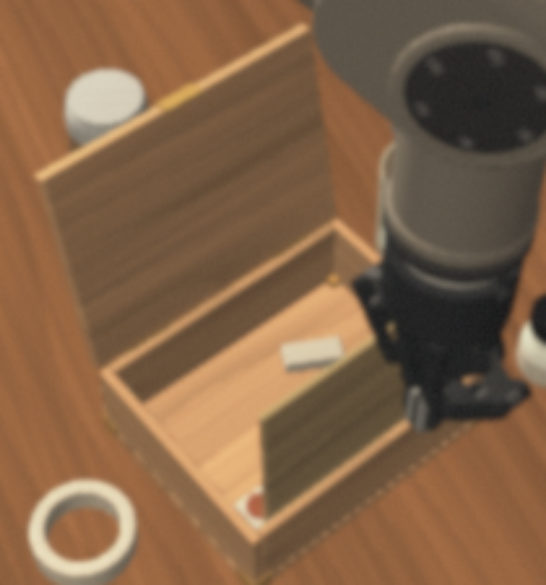

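Request:
{"api": "move_arm", "payload": {"targets": [0, -0.03, 0, 0, 0, 0, 0, -0.045, 0, 0, 0, 0, 0, -0.06, 0, 0, 0, 0, 0, -0.078, 0.001, 0, 0, 0, 0, -0.1, 0.006, 0, 0, 0, 0, -0.122, 0.015, 0, 0, 0, 0, -0.142, 0.026, 0, 0, 0, 0, -0.159, 0.041, 0, 0, 0, 0, -0.175, 0.057, 0, 0, 0, 0, -0.175, 0.057, 0, 0, 0]}}

```text
t: 3.48
ee_pos: [548.9, -115.8, 108.7]
orientation: [0.99, 0.143, -0.003, -0.001]
contact_force: [0.0, 0.8, -0.6]
finger_gap: -0.0
gripper_force: 0.0
```

```bash
python3 h.py 0 8.5 56; python3 - <<'E'
from plant import grab_frame
import cv2
a=grab_frame("scene")[95:265,210:390,::-1]
cv2.imwrite("pics/s3.png",cv2.resize(a,None,fx=3,fy=3))
E
```

```text
t 3.4833 box [ -1.   -9.7 108.7] F [ 0.   0.8 -0.6]
shift [ 0.0025 -0.0301  0.0879] turn [-0.0022  0.0039  0.0057]
```

View pics/s3.png

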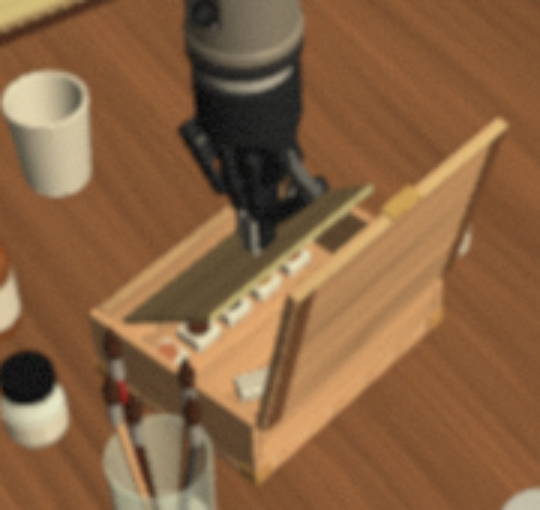

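Request:
{"api": "move_arm", "payload": {"targets": [0.002, -0.01, 0.02, 0, 0, 0, 0.002, -0.02, 0.04, 0, 0, 0, 0.002, -0.025, 0.058, 0, 0, 0, 0.002, -0.028, 0.072, 0, 0, 0, 0.002, -0.03, 0.08, 0, 0, 0, 0.002, -0.03, 0.085, 0, 0, 0, 0.002, -0.03, 0.088, 0, 0, 0, 0.002, -0.03, 0.09, 0, 0, 0, 0.002, -0.03, 0.092, 0, 0, 0, 0.002, -0.03, 0.092, 0, 0, 0]}}

```text
t: 4.37
ee_pos: [547.0, -101.9, 56.3]
orientation: [0.99, 0.142, -0.001, 0.0]
contact_force: [-0.8, 0.3, -0.7]
finger_gap: 0.1
gripper_force: 0.0
```

```bash
python3 h.py 0 8.5 51
```

```text
t 4.3667 box [ 1.   4.2 56.3] F [-0.8  0.3 -0.7]
shift [-0.0016 -0.0071  0.0088] turn [-0.0001  0.0011  0.0035]
```

Request:
{"api": "move_arm", "payload": {"targets": [0, 0, 0.002, 0, 0, 0, 0, 0, 0.004, 0, 0, 0, 0, 0, 0.006, 0, 0, 0, 0, 0, 0.006, 0, 0, 0]}}

```text
t: 4.7
ee_pos: [547.2, -101.9, 55.6]
orientation: [0.99, 0.141, -0.0, -0.001]
contact_force: [-10.3, 3.2, 33.8]
finger_gap: 0.1
gripper_force: 16.4
```

```bash
python3 h.py 0 8.5 51
```

```text
t 4.7 box [ 1.2  4.1 55.6] F [-10.3   3.2  33.8]
shift [-0.002  -0.0073  0.0077] turn [-0.0016  0.0002  0.0031]
```

Request:
{"api": "move_arm", "payload": {"targets": [0, 0, 0, 0, 0, 0, 0, 0, -0.02, 0, 0, 0, 0, 0, -0.08, 0, 0, 0, 0, 0, -0.14, 0, 0, 0, 0, 0, -0.2, 0, 0, 0, 0, 0, -0.26, 0, 0, 0, 0, 0, -0.32, 0, 0, 0, 0, 0, -0.38, 0, 0, 0, 0, 0, -0.44, 0, 0, 0, 0, 0, -0.46, 0, 0, 0]}}

```text
t: 5.53
ee_pos: [549.3, -102.7, 334.1]
orientation: [0.99, 0.142, 0.003, 0.0]
contact_force: [0.5, -0.6, -0.2]
finger_gap: 0.2
gripper_force: 0.0
```

Request:
{"api": "move_arm", "payload": {"targets": [0, -0.06, 0, 0, 0, 0, 0, -0.12, 0, 0, 0, 0, 0, -0.18, 0, 0, 0, 0, 0, -0.24, 0, 0, 0, 0, 0, -0.3, 0, 0, 0, 0, 0, -0.3, 0, 0, 0, 0]}}

```text
t: 6.03
ee_pos: [494.8, 79.0, 328.1]
orientation: [0.989, 0.147, -0.002, -0.002]
contact_force: [-0.1, 1.3, 0.1]
finger_gap: -0.1
gripper_force: 0.0
```

```bash
python3 h.py 0 180 195; python3 - <<'E'
from plant import grab_frame
import cv2
a=grab_frame("scene")[65:265,210:410,::-1]
cv2.imwrite("pics/s4.png",cv2.resize(a,None,fx=3,fy=3))
E
```

```text
t 6.0333 box [  0.6 192.5 328.1] F [-0.1  1.3  0.1]
shift [-0.0008  0.0216  0.2218] turn [-0.0023  0.0018  0.0105]
```

View pics/s4.png

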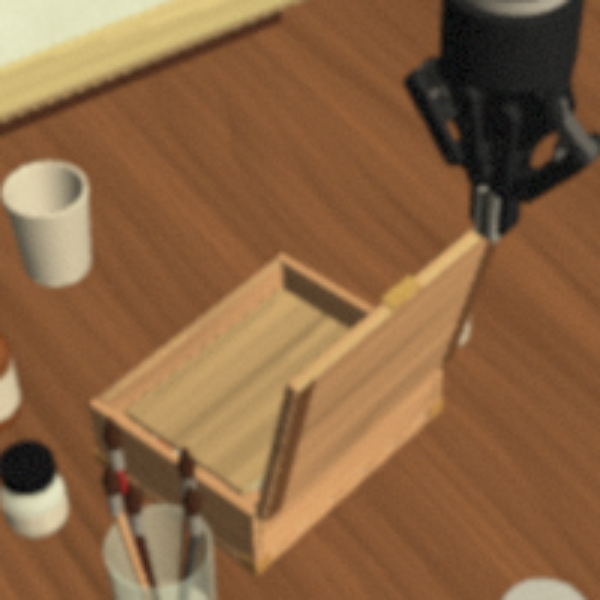

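The leaf lies flat, and the gripper is beyond the lid's outer side. Next I'll descend behind the lid.

Request:
{"api": "move_arm", "payload": {"targets": [0, 0, 0.05, 0, 0, 0.01, 0, 0, 0.1, 0, 0, 0.01, 0, 0, 0.15, 0, 0, 0.01, 0, 0, 0.19, 0, 0, 0.01, 0, 0, 0.205, 0, 0, 0.01, 0, 0.02, 0.205, 0, 0, 0.01, 0, 0.03, 0.205, 0, 0, 0.01, 0, 0.03, 0.205, 0, 0, 0.01]}}

```text
t: 6.75
ee_pos: [502.6, 51.7, 206.5]
orientation: [0.991, 0.132, -0.0, 0.0]
contact_force: [0.3, -0.0, 0.7]
finger_gap: 0.1
gripper_force: 0.0
```

```bash
python3 h.py 0 99 206
```

```text
t 6.75 box [  0.7 164.  206.5] F [ 0.3 -0.   0.7]
shift [0.0004 0.1084 0.0009] turn [ 0.0004  0.0004 -0.0084]
```

Request:
{"api": "move_arm", "payload": {"targets": [0, 0.02, 0, 0, 0, 0, 0, 0.04, 0, 0, 0, 0, 0, 0.06, 0, 0, 0, 0, 0, 0.08, 0, 0, 0, 0, 0, 0.094, 0, 0, 0, 0, 0, 0.108, 0, 0, 0, 0, 0, 0.124, 0.002, 0, 0, 0, 0, 0.14, 0.004, 0, 0, 0, 0, 0.157, 0.007, 0, 0, 0, 0, 0.173, 0.01, 0, 0, 0]}}

```text
t: 7.58
ee_pos: [529.7, -46.9, 199.6]
orientation: [0.991, 0.134, -0.001, -0.0]
contact_force: [0.4, 2.4, 0.5]
finger_gap: 0.2
gripper_force: 0.9
```

```bash
python3 h.py 0 -6 155; python3 - <<'E'
from plant import grab_frame
import cv2
a=grab_frame("scene")[65:265,210:410,::-1]
cv2.imwrite("pics/s5.png",cv2.resize(a,None,fx=3,fy=3))
E
```

```text
t 7.5833 box [ -0.5  61.8 199.6] F [0.4 2.4 0.5]
shift [0.002  0.1131 0.0743] turn [-0.0002  0.001  -0.0062]
```

View pics/s5.png

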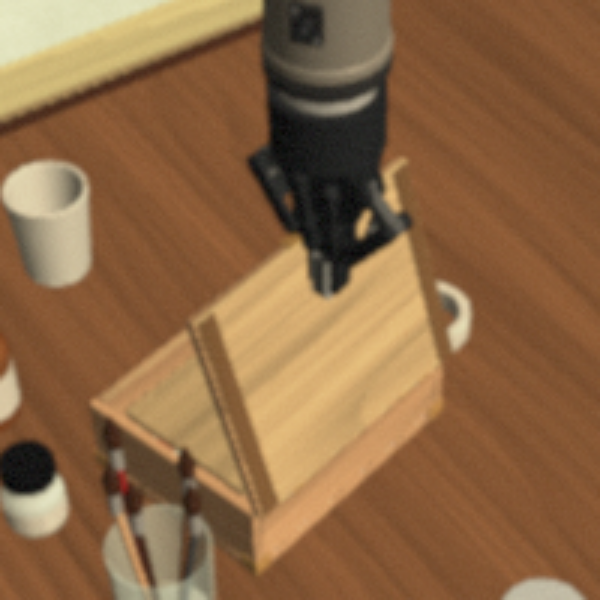

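Request:
{"api": "move_arm", "payload": {"targets": [0, 0.018, 0.005, 0, 0, 0, 0, 0.035, 0.012, 0, 0, 0, 0, 0.05, 0.019, 0, 0, 0, 0, 0.064, 0.028, 0, 0, 0, 0, 0.078, 0.038, 0, 0, 0, 0, 0.09, 0.05, 0, 0, 0, 0, 0.102, 0.062, 0, 0, 0, 0, 0.113, 0.074, 0, 0, 0, 0, 0.123, 0.088, 0, 0, 0, 0, 0.133, 0.103, 0, 0, 0]}}

```text
t: 8.47
ee_pos: [550.5, -123.8, 136.9]
orientation: [0.991, 0.134, -0.001, 0.0]
contact_force: [-0.4, -0.5, 1.6]
finger_gap: 0.1
gripper_force: 0.6
```

```bash
python3 h.py 0 -35.5 80.5
```

```text
t 8.4667 box [ -1.7 -17.8 136.9] F [-0.4 -0.5  1.6]
shift [0.0033 0.0295 0.094 ] turn [-0.0001  0.0013 -0.0063]
```

Request:
{"api": "move_arm", "payload": {"targets": [0, 0.008, 0.013, 0, 0, 0, 0, 0.014, 0.028, 0, 0, 0, 0, 0.02, 0.042, 0, 0, 0, 0, 0.024, 0.057, 0, 0, 0, 0, 0.027, 0.07, 0, 0, 0, 0, 0.029, 0.08, 0, 0, 0, 0, 0.029, 0.086, 0, 0, 0, 0, 0.029, 0.09, 0, 0, 0, 0, 0.029, 0.093, 0, 0, 0, 0, 0.029, 0.094, 0, 0, 0]}}

```text
t: 9.3
ee_pos: [554.7, -139.7, 81.3]
orientation: [0.991, 0.134, -0.001, -0.0]
contact_force: [-0.1, 0.2, 0.8]
finger_gap: 0.2
gripper_force: 0.3
```

Request:
{"api": "move_arm", "payload": {"targets": [0, 0, 0.002, 0, 0, 0, 0, 0, 0.004, 0, 0, 0, 0, 0, 0.004, 0, 0, 0]}}

```text
t: 9.55
ee_pos: [554.9, -139.7, 80.5]
orientation: [0.991, 0.134, -0.001, -0.001]
contact_force: [-5.2, 2.2, 15.3]
finger_gap: -0.1
gripper_force: 7.6
```

Firm stop at 80.5 mm, which is the shut height. I'll press a little more, hold, then lift off.

Request:
{"api": "move_arm", "payload": {"targets": [0, 0, 0.002, 0, 0, 0, 0, 0, 0.002, 0, 0, 0, 0, 0, 0.002, 0, 0, 0, 0, 0, 0.002, 0, 0, 0]}}

```text
t: 9.88
ee_pos: [555.0, -139.7, 80.4]
orientation: [0.991, 0.134, -0.0, -0.001]
contact_force: [-7.9, 3.2, 26.5]
finger_gap: -0.1
gripper_force: 13.2
```

Request:
{"api": "move_arm", "payload": {"targets": [0, 0, -0.01, 0, 0, 0, 0, 0, -0.05, 0, 0, 0, 0, 0, -0.1, 0, 0, 0, 0, 0, -0.16, 0, 0, 0, 0, 0, -0.22, 0, 0, 0, 0, 0, -0.25, 0, 0, 0, 0, 0, -0.25, 0, 0, 0, 0, 0, -0.25, 0, 0, 0]}}

```text
t: 10.55
ee_pos: [555.8, -139.6, 228.9]
orientation: [0.991, 0.134, 0.0, -0.0]
contact_force: [0.6, 0.1, -0.5]
finger_gap: -0.3
gripper_force: 0.0
```

```bash
python3 - <<'E'
from plant import grab_frame
import cv2
cv2.imwrite("pics/s6.png",cv2.resize(grab_frame("side")[165:390,210:420,::-1],None,fx=2.6,fy=2.6))
E
```

```text
(no output)
```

View pics/s6.png

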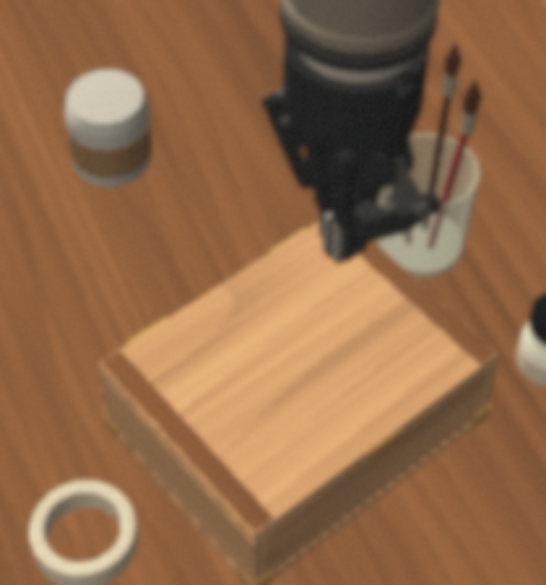

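The lid is shut flush, with its front corner at (258,530). The arm is clear, and the tape roll, tin and jar haven't moved.

```bash
python3 -c "
from plant import job
print(job.sign_off())"
```

```text
the job is handed in; nothing more can be done
None
```

The leaf is folded flat, the lid is pressed shut over it (firm stop at 80.4 mm), the loose things in view have not moved, and the job was handed in at about 10.6 s; the hand-in returned no verdict.

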